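# Flip the guarded arming toggle on the joint tester's switch box

### The job

Arm the joint tester: put a finger under the front lip of the switch box's hinged guard, lift the guard well up, flip the toggle beneath it right over towards the hinge, then draw the finger out and let the guard drop shut by itself. Do not pinch the guard or press on its top, and leave the adapter, the disc and the bushings where they are.

Things in the scene. Friction and masses are not known exactly. Their poses are not given: they have to be found in the camera images.
- switch_box: Fixed grey metal switch box, 78 (x) x 100 (y) x 85 mm high. Origin: on the cart top, mid-width, 38 mm behind its front face; z up. Front face (x = -38) looks roughly to the robot's right, guard hinge at the rear (+x, to the robot's left). Its top is an open well, x = -34 to +18, 80 mm wide in y, floor at z = 45; side walls and rear reach z = 85, the 4 mm thick front wall only z = 57.
- guard (a joint): Guard angle, rad: 0 = shut, level; grows as its front edge rises; stop at 1.3. Flat flap, 82 mm from hinge to front edge, 96 mm wide, aluminium frame 3 mm thick with a clear pane on top; underside 85 mm above the cart. About 0.12 kg, free hinge: it falls shut from any angle, so it must rest on the finger while the toggle is flipped.
- guard_hinge (a point): Middle of the guard's hinge line: x = +22 mm, y = 0, z = 85 mm in the box's frame. The hinge axis is the box's y.
- guard_lip (a point): Middle of the lower front edge of the guard; moves with it. Shut: x = -60, z = 85 mm in the box's frame, so the front edge stands out 22 mm beyond the box's front face with only the cart top below: this is the lip to lift by (1 N or less straight up).
- toggle (a joint): Toggle angle, rad: 0 = off, leaning 0.38 rad from upright to the front (box -x); 0.76 = fully over, leaning 0.38 rad towards the hinge (+x). Stays where it is left (about 1.5 N at its tip to move). Steel bat 7 mm thick with an 11 mm ball end; pivot along the box's y at x = -10, y = 0, z = 49 mm in the box's frame; ball centre 28.5 mm from the pivot.
- toggle_tip (a point): Centre of the toggle's ball end; moves with the toggle. Off: about x = -21, z = 75 mm in the box's frame; fully over: about x = +1, z = 75 mm. The ball stays just below the shut guard.
- adapter: Loose polished aluminium pyramid adapter, round foot 52 mm across, 33 mm high; origin at the centre of its underside. Bystander.
- rotator: Loose blue anodized rotator disc, 60 mm across, 14 mm high; origin at the centre of its underside. Bystander.
- bushing0: Loose brass bushing standing on end, 24 mm across, 22 mm high; origin at the centre of its underside. Bystander.
- bushing1: Loose brass bushing, like bushing0. Bystander.
- guard_pane (a point): Centre of the top face of the clear pane on the guard, 37 mm from the hinge, 5 mm above the guard's underside; moves with the guard. The pane is 70 (x) x 90 (y) x 2 mm, its front edge 10 mm behind the lip's edge. The gripper must not press on it.
Not all that is in view belongs to the job. Several things look just like the switch_box: the one meant starts farthest to the robot's right.

How it is judged (in metres and radians):
On the way, in this order (a step that is already met when the one before it is completed fails the run):
1. the guard is lifted (over 0.28 rad) with the toggle not yet flipped (value of joint guard above 0.28 rad and value of joint toggle below 0.35 rad), for 0.1 s.
2. the toggle is flipped right over while the guard is up (value of joint toggle above 0.62 rad and value of joint guard above 0.2 rad), for 0.1 s.
At the end, for the whole second after the job is handed in: The toggle is over towards the hinge (joint above 0.62 of 0.76 rad), the guard is shut (below 0.04 rad) and at rest, and the four loose parts are within 12 mm of where they began (value of joint guard below 0.04 rad and value of joint toggle above 0.62 rad and velocity of joint guard between -0.05 and 0.05 rad/s and distance of each of adapter, rotator, bushing0, bushing1 from where it was at the start of the episode below 0.012 m); the robot touches nothing.
It fails at once if the guard is pinched or pressed on its top (contact force between guard_c1 and the fingers above 1 N or contact force between guard_c1 and the arm above 1 N).
It fails at once if a loose part is lifted, carried or pushed away (distance of any of adapter, rotator, bushing0, bushing1 from where it was at the start of the episode above 0.012 m).
It also fails if it takes over 45 s, if anything falls off the work surface, if the arm or the gripper's body presses on something with over 40 N, if the wrist force passes 120 N, or if a joint passes its speed limit or range.

### The arm

A 7-joint arm with a two-finger parallel gripper is mounted at the origin on the work surface. World frame = base frame: x ahead of the robot, y to its left, z up, the work surface at z = 0. Lengths are in mm, angles in rad, forces in N, time in s.
With the tool pointing down it reaches from about 400 to 900 mm from the base axis. Payload 5.5 kg.
Tool frame: the origin (TCP) lies between the finger pads; the fingertips stand 11 mm ahead of it and the grasp point (between the pads) lies 8 mm behind it (manip.finger_overhang is the distance from the TCP to the fingertips, in mm); z points along the fingers, y is the line along which they close (so a half turn about z gives the same grasp; the last joint's range is limited). The gripper opens to 92 mm and grips with 3 to 60 N. Pads are 19 mm wide; open, the fingers measure 130 mm over their backs; the gripper's body (75 mm by 190 mm) begins 47 mm behind the grasp point.
Start: joints at [1.593, 0.501, -0.427, 1.55, 0.221, 1.138, -0.21], TCP at [155.045, -631.237, 237.729] pointing down, gripper open.
Joint ranges: [-2.88, 2.88], [-0.31, 2.03], [-1.54, 1.56], [0.2, 2.42], [-1.41, 4.55], [0.19, 2.02], [-2.57, 2.57]. Speed limits (rad/s): [2.57, 2.57, 3.14, 3.14, 3.14, 3.14, 3.14].

### API

Orientations are given as a unit quaternion [w, x, y, z].
In Python, from station import manip gives the robot as it stands.
- The arm moves only by the tool move_arm, never from a script. Its argument "motion" is a list of rows, each a list of 3 entries, a list of its own where there are three numbers: the turn, a rotation vector about the world's x, y, z normalised to -1 to 1, where 1 is 360 degrees, then the shift along the world's x, y, z normalised to -1 to 1, where 1 is 0.5 m, then the finger opening in mm, from 0 to 91.8. A call has 1 to 10 rows; each row is the pose to reach, as a shift and turn from the pose commanded when the call began, turning the shorter way round; what a row does not reach only later rows make up. A row lasts 1/12 s, in which the tool goes at most 41.7 mm and 7.16 degrees, less where a joint would pass 70% of its speed; a pose out of reach is approached as far as the arm can. A call with a number of a shift or a turn outside -1 to 1 is refused whole. A call with a gripper value outside its range is refused whole. The fingers move at their own pace and stop on an object; "squeeze" is the grip in N (left out, the last holds). Time passes only in rows, so rows that repeat a pose let the fingers close. It gives the time, the measured TCP pose, the force, the opening and the grip force at its end, in the units of the state.
- manip.get_obs(): the state, without advancing time (a new reading comes with each control period).
- manip.get_image(name): name is "scene" or "top"; returns the picture (400x640x3 uint8, red, green, blue); there is no depth.
- manip.get_calibration(name): a dict with "fov_y" (degrees; the focal length in pixels is half the picture's height over the tangent of half this angle, whatever the lens; pixels are square), "cx", "cy" (the principal point, pixels), "k1" (the pictures are not rectified: a ray, as slopes to the right and down, at radius r is drawn at 1 + k1 r^2 times it, then the intrinsics apply), "R" (3x3) and "t" (3): a world point X has camera coordinates R X + t. Camera axes: x right, y down, z forward; pixel columns grow to the right and rows downward; lengths in mm; the calibration is good to about 2 mm. A picture is of the moment at which its call begins. get_calibration takes no time and is no camera call.
- manip.hand_in(): hands the job in; it is judged then, once.
The state is a dict: "clock": time; "qpos": joint angles; "qvel": joint speeds; "joint_torque": joint torques, N m; "ee_pos": TCP position; "tcp_rot": TCP orientation; "force": force on the tool from outside, world axes, zero at the start; "torque": the same for the moment, N m; "grip_width": finger opening in mm; "grasp_force": force on a finger pad.
Only numpy, scipy, OpenCV 4.12 (cv2) and the standard library are available. Lean on these libraries where they do the work, as an engineer would, in place of code of your own. Each camera call takes 0.05 s, during which the arm holds its last target. There are 200 camera calls.

## Working session

There is one attempt and no reset: what is moved stays moved. The work goes in short steps, Python scripts to look and compute and a tool call to move; the robot and the scene stay as the last step left them, time stands still between calls to the robot, and variables do not carry over. Pictures are saved under pics/ and viewed, at most 10 in all, crops included, and the job is handed in when it is done.

Besides the shell and the picture viewer there is one more tool, called after "Request:" by a JSON object that holds its "name" and its "arguments", one argument or row to a line. move_arm: Moves the arm, as the interface text tells. Scaled input: -1 to 1 covers 0.5 m each way for a shift and 360 degrees each way for a turn. Its arguments: {"type":"object","properties":{"motion":{"type":"array","items":{"type":"array"}},"squeeze":{"type":"number"}},"required":["motion"]}

```bash
ls; mkdir -p pics
python3 - <<'E'
from station import manip
import cv2
for n in("scene","top"):
    cv2.imwrite(f"pics/{n}0.png",manip.get_image(n)[:,:,::-1])
    print(n,manip.get_calibration(n))
print(manip.get_obs())
E
```

```text
pics
scene {'fov_y': 56.4302338585483, 'cx': 319.51904025506036, 'cy': 202.87173997359892, 'k1': -0.08099744466290724, 'R': array([[ 0.80520708,  0.59271988,  0.01801965],
       [ 0.44621795, -0.58561156, -0.67671903],
       [-0.3905523 ,  0.55293964, -0.73602082]]), 't': array([-486.89465395, -118.64646118,  840.7436757 ])}
top {'fov_y': 53.559103170875886, 'cx': 323.6957972320225, 'cy': 203.02352528829098, 'k1': -0.07658594890098144, 'R': array([[-0.02540001, -0.9992834 ,  0.02806302],
       [-0.99224885,  0.02178545, -0.12234223],
       [ 0.12164319, -0.03095299, -0.99209115]]), 't': array([107.12802272, 536.55710235, 707.45301906])}
{'clock': 0.1, 'qpos': array([ 1.59319207,  0.5017557 , -0.42680087,  1.5513264 ,  0.22078453,
        1.13829615, -0.21031153]), 'qvel': array([ 0.00232626, -0.00153098, -0.00033229, -0.00275319, -0.00046445,
        0.00157799, -0.00167565]), 'joint_torque': array([-1.07154407e-02, -5.67878544e+01, -5.83861649e+00, -2.79919016e+01,
       -6.90778974e-02,  2.40682019e-02,  2.22834512e-05]), 'ee_pos': array([ 154.83299716, -630.66880363,  236.78837887]), 'tcp_rot': array([-8.66147696e-04,  9.92758799e-01,  1.20121660e-01, -6.69429521e-05]), 'force': array([-0.12432933,  0.18220277, -0.20860123]), 'torque': array([-0.00493423, -0.01416195,  0.02682405]), 'grasp_force': 0.0, 'grip_width': 91.90671202011957}
```

View pics/scene0.png

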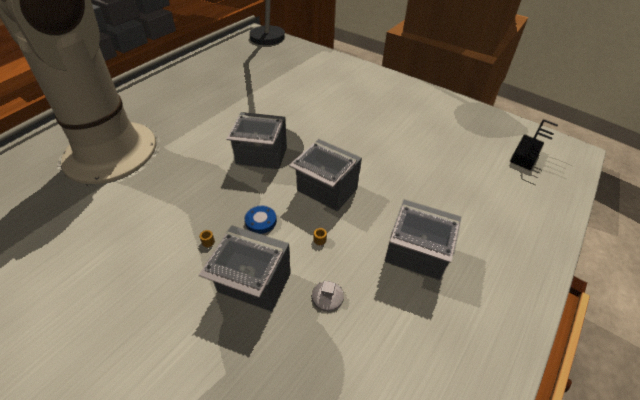

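View pics/top0.png

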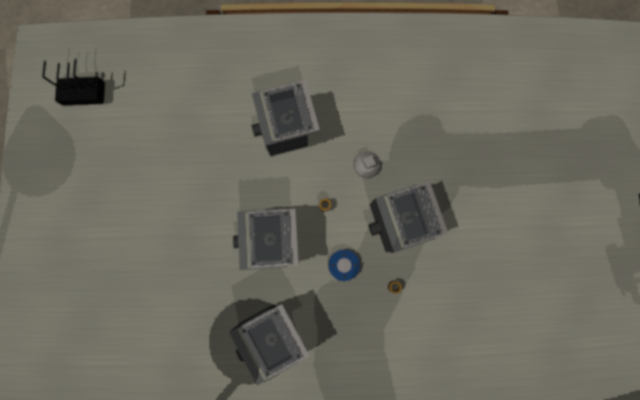

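Scene shows four look-alike boxes: scene px (258,140), (327,172), (250,265) and (424,238), which are top px (270,343), (267,238), (408,217) and (287,115). Right is -y, which is the right side of the top view, so the one meant is top (408,217) = scene (250,265). Next is a close crop of it in both views.

Run:
```python
import cv2,numpy as np
a=cv2.imread("pics/scene0.png")[220:320,195:295];b=cv2.imread("pics/top0.png")[165:265,360:460]
o=[]
for im,x0,y0 in((a,195,220),(b,360,165)):
    im=cv2.resize(im,(400,400),interpolation=cv2.INTER_CUBIC)
    im=cv2.convertScaleAbs(im,alpha=1.5,beta=10)
    for k in range(0,100,20):
        cv2.putText(im,str(x0+k),(4*k,10),0,.35,(0,255,255));cv2.putText(im,str(y0+k),(0,4*k+4),0,.35,(0,255,255))
        cv2.line(im,(4*k,12),(4*k,18),(0,255,255));cv2.line(im,(25,4*k),(31,4*k),(0,255,255))
    o.append(im)
cv2.imwrite("pics/crop0.png",np.hstack(o))
```

```text
(no output)
```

View pics/crop0.png

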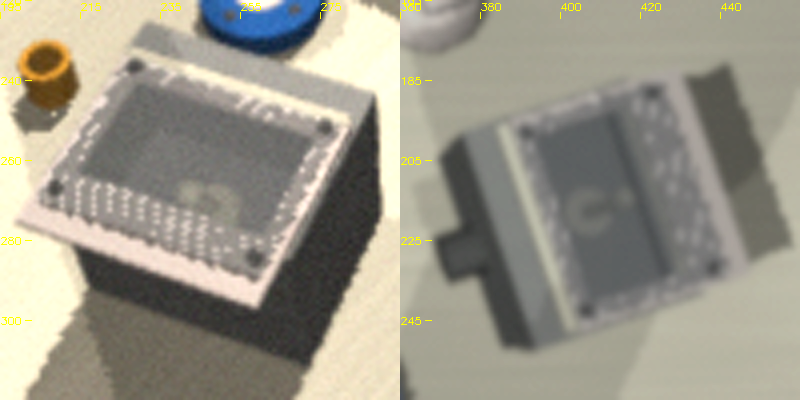

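```bash
cat > geo.py <<'E'
import numpy as np,cv2
from station import manip
from scipy.optimize import least_squares
def cal(n):
    c=manip.get_calibration(n);f=200/np.tan(np.radians(c["fov_y"]/2))
    K=np.array([[f,0,c["cx"]],[0,f,c["cy"]],[0,0,1]]);return K,np.array([c["k1"],0,0,0,0]),np.array(c["R"]),np.array(c["t"])
C={n:cal(n) for n in("scene","top")}
def proj(n,X):
    K,d,R,t=C[n];return cv2.projectPoints(np.atleast_2d(X).astype(float),cv2.Rodrigues(R)[0],t,K,d)[0][:,0]
def tri(ps,pt):
    r=least_squares(lambda X:np.r_[proj("scene",X)[0]-ps,proj("top",X)[0]-pt],[350,-250,50]);return r.x,np.sqrt(2*r.cost)
E
python3 - <<'E'
from geo import *
s=lambda u,v:(195+u/4,220+v/4)
t=lambda u,v:(360+(u-400)/4,165+v/4)
P={"lip+x":(s(260,307),t(682,72)),"lip-x":(s(15,220),t(750,262)),"rear+x":(s(375,95),t(465,135)),"rear-x":(s(150,20),t(535,350)),
"scr r-":(s(135,66),t(586,311)),"scr r+":(s(326,128),t(527,132)),"scr f-":(s(55,188),t(713,268)),"scr f+":(s(255,257),t(653,92))}
for k,(a,b) in P.items(): print(k,*[np.round(v,1) for v in tri(a,b)])
print("adapter",tri((328,296),(368,163)),"bush1",tri((207,238),(396,286)),"b0",tri((320,236),(325,205)),"rot",tri((261,219),(345,265)))
mod={"lip+x":(-60,-48,88),"lip-x":(-60,48,88),"rear+x":(40,-50,85),"rear-x":(40,50,85)}
def w(p,m):
    c,q=np.cos(p[2]),np.sin(p[2]);return np.array([p[0]+c*m[0]-q*m[1],p[1]+q*m[0]+c*m[1],m[2]])
def res(p): return np.concatenate([np.r_[proj("scene",w(p,m))[0]-P[k][0],proj("top",w(p,m))[0]-P[k][1]] for k,m in mod.items()])
r=least_squares(res,[350,-250,1.5]);print(r.x,np.degrees(r.x[2]),res(r.x).round(1))
E
```

```text
lip+x [565.9 -90.5  86.3] 2.3
lip-x [ 478.1 -117.7   90.7] 1.2
rear+x [539.1   5.   82.9] 1.0
rear-x [444.8 -21.5  84.3] 0.8
scr r- [460.5 -43.5  89.5] 0.4
scr r+ [538.4 -21.3  90.3] 0.5
scr f- [ 477.4 -100.2   89.2] 0.3
scr f+ [554.6 -77.7  90.6] 0.4
adapter (array([618.56959538,   4.48534148,   7.49128739]), np.float64(0.33703157339329465)) bush1 (array([381.55764045, -37.22022698,  15.88921771]), np.float64(0.5843132170364634)) b0 (array([537.75562111,  91.5678348 ,  11.5690739 ]), np.float64(0.2235328915421996)) rot (array([423.71671931,  57.39328688,   9.48063269]), np.float64(1.0471306100346822))
[504.10624361 -46.72997787   1.86062416] 106.6059117170127 [-0.8 -0.  -1.1 -2.2 -0.3  0.1  0.4  2.3  0.4 -0.7 -0.9 -1.5 -1.1  0.2
  0.4 -0.3]
```

Crop check: this is the right-most box. The lip edge runs from scene (199,275) to (260,297) and from top (447,230) to (430,183), and the pane screws triangulate at z≈90, as they should. Box pose: origin (503.7,-46.5), yaw 106.4°, with the front facing -y.

Plan: tilt the closed fingers 30° below horizontal, pointing at the hinge, with the stacked fingers (38 mm) upright. The upper tip edge then carries the guard while the tip face pushes the toggle.

```bash
cat > plan.py <<'E'
import numpy as np,sys
from station import manip
from scipy.spatial.transform import Rotation as Ro
yaw=np.radians(106.4);B=np.array([503.7,-46.5,0])
ex=np.array([np.cos(yaw),np.sin(yaw),0]);ez=np.array([0,0,1.]);ey=np.cross(ez,ex)
def target(x,z,al=30,y=0):
    a=np.radians(al);d=np.cos(a)*ex-np.sin(a)*ez;ty=-(np.sin(a)*ex+np.cos(a)*ez)
    return B+x*ex+y*ey+z*ez-11*d, Ro.from_matrix(np.c_[np.cross(ty,d),ty,d])
def cur():
    o=manip.get_obs();q=o["tcp_rot"];return o,np.array(o["ee_pos"]),Ro.from_quat(np.r_[q[1:],q[0]])
def show(*pts):
    o,p,R=cur()
    a=np.radians(30);d=R.as_matrix()[:,2];T=p+11*d-B
    print("T box",np.round([T@ex,T@ey,T[2]],1),"tilt",np.degrees(np.arcsin(-d[2])).round(1),"F",o["force"].round(1),"box Fx",(o["force"]@ex).round(1),"t",o["clock"],"q",o["qpos"].round(2))
    for t in pts:
        P,G=target(*t);print(t,"rot",((G*R.inv()).as_rotvec()/2/np.pi).round(4),"shift",((P-p)/500).round(4))
if __name__=="__main__": show(*[tuple(map(float,s.split(","))) for s in sys.argv[1:]])
E
python3 plan.py -- 2>/dev/null; python3 plan.py -220,150 -150,150
```

```text
T box [-461.9  499.6  225.8] tilt 89.9 F [-0.1  0.2 -0.2] box Fx 0.2 t 0.1 q [ 1.59  0.5  -0.43  1.55  0.22  1.14 -0.21]
(-220.0, 150.0) rot [0.1607 0.0434 0.0066] shift [ 0.8273  0.728  -0.1626]
(-150.0, 150.0) rot [0.1607 0.0434 0.0066] shift [ 0.7878  0.8623 -0.1626]
```

Request:
{"name": "move_arm", "arguments": {
  "motion": [
    [[0.016,0.004,0.001],[0.06,0.055,0],0],
    [[0.032,0.009,0.001],[0.12,0.11,0],0],
    [[0.048,0.013,0.002],[0.18,0.165,0],0],
    [[0.064,0.017,0.003],[0.24,0.22,0],0],
    [[0.08,0.022,0.003],[0.3,0.275,0],0],
    [[0.096,0.026,0.004],[0.36,0.33,0],0],
    [[0.112,0.03,0.005],[0.42,0.385,0],0],
    [[0.128,0.035,0.005],[0.48,0.44,0],0],
    [[0.144,0.039,0.006],[0.54,0.495,0],0],
    [[0.161,0.043,0.007],[0.58,0.52,0],0]
  ]
}}

```text
clock: 0.93
ee_pos: [446.3, -363.6, 234.2]
tcp_rot: [-0.494, 0.858, 0.124, -0.071]
force: [-35.1, 6.7, 29.5]
grip_width: 29.8
grasp_force: 0.0
```

```bash
python3 plan.py -220,150 -150,130
```

```text
T box [-278.4  144.6  228.7] tilt 30.1 F [-35.1   6.7  29.5] box Fx 16.3 t 0.9333 q [ 1.16  1.09 -0.68  1.02 -0.06  2.02 -0.76]
(-220.0, 150.0) rot [ 0.0004  0.0002 -0.0002] shift [ 0.2444  0.1937 -0.1574]
(-150.0, 130.0) rot [ 0.0004  0.0002 -0.0002] shift [ 0.2049  0.328  -0.1974]
```

Request:
{"name": "move_arm", "arguments": {
  "motion": [
    [[0,0,0],[0.06,0.05,-0.03],0],
    [[0,0,0],[0.12,0.1,-0.06],0],
    [[0,0,0],[0.18,0.15,-0.09],0],
    [[0,0,0],[0.24,0.19,-0.12],0],
    [[0,0,0],[0.24,0.19,-0.14],0],
    [[0,0,0],[0.24,0.19,-0.14],0],
    [[0,0,0],[0.24,0.19,-0.14],0]
  ]
}}

```text
clock: 1.52
ee_pos: [562.9, -271.3, 164.0]
tcp_rot: [-0.494, 0.858, 0.124, -0.069]
force: [0.4, 0.1, 0.6]
grip_width: 0.4
grasp_force: 0.0
```

```bash
python3 plan.py -150,130 -110,63; python3 -c "
from station import manip
print(manip.get_obs()['qpos'])
import cv2;cv2.imwrite('pics/scene1.png',manip.get_image('scene')[:,:,::-1])"
```

```text
T box [-222.9    6.7  158.4] tilt 30.2 F [0.4 0.1 0.6] box Fx 0.0 t 1.5167 q [ 0.98  1.2  -0.7   0.97 -0.1   1.86 -0.87]
(-150.0, 130.0) rot [0.0004 0.0007 0.0003] shift [-0.0283  0.1436 -0.0569]
(-110.0, 63.0) rot [0.0004 0.0007 0.0003] shift [-0.0509  0.2203 -0.1909]
[ 0.98233388  1.1978856  -0.69599742  0.97469223 -0.09639746  1.86365695
 -0.8679393 ]
```

View pics/scene1.png

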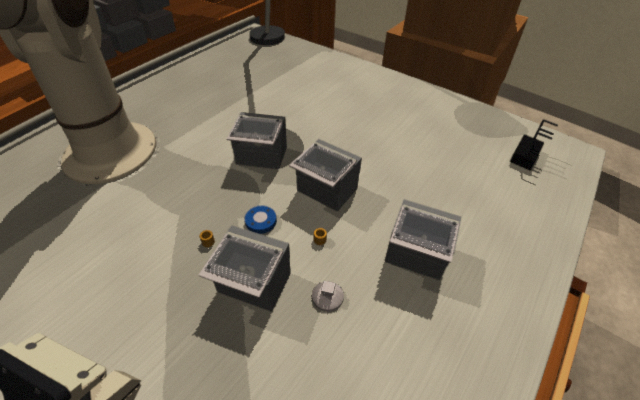

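Picture: the gripper is closed and tilted at lower left, tip near (137,385), with all parts undisturbed. Next I lower it in front of the lip.

Request:
{"name": "move_arm", "arguments": {
  "motion": [
    [[0,0,0],[-0.01,0.04,-0.04],0],
    [[0,0,0],[-0.02,0.08,-0.08],0],
    [[0,0,0],[-0.03,0.12,-0.12],0],
    [[0,0.001,0],[-0.04,0.17,-0.16],0],
    [[0,0.001,0],[-0.051,0.2,-0.185],0],
    [[0,0.001,0],[-0.051,0.22,-0.191],0],
    [[0,0.001,0],[-0.051,0.22,-0.191],0],
    [[0,0.001,0],[-0.051,0.22,-0.191],0]
  ]
}}

```text
clock: 2.23
ee_pos: [538.6, -163.4, 71.0]
tcp_rot: [-0.493, 0.859, 0.122, -0.069]
force: [0.7, -0.8, -0.1]
grip_width: 0.2
grasp_force: 0.0
```

```bash
python3 plan.py -62.5,60 -54.5,103.5
python3 - <<'E'
from plan import *
from geo import proj
import cv2
o,p,R=cur();M=R.as_matrix();T=p+11*M[:,2];out=[]
for n in("scene","top"):
    im=manip.get_image(n)[:,:,::-1].copy()
    q=proj(n,[T+19*s*M[:,1]+9.5*k*M[:,0] for s in(-1,1) for k in(-1,1)]);c=proj(n,T)[0]
    x0,y0=int(c[0])-35,int(c[1])-50
    im=cv2.resize(im[y0:y0+100,x0:x0+100],(400,400),interpolation=cv2.INTER_CUBIC)
    for u in q: cv2.circle(im,(int(4*(u[0]-x0+.5)),int(4*(u[1]-y0+.5))),3,(0,0,255),-1)
    out.append(im);print(n,x0,y0,q.round(1).tolist())
cv2.imwrite("pics/close1.png",np.hstack(out))
E
```

```text
T box [-112.5   -0.5   65.5] tilt 30.3 F [ 0.7 -0.8 -0.1] box Fx -0.9 t 2.2333 q [ 0.98  1.2  -0.7   1.28 -0.09  1.56 -0.85]
(-62.5, 60.0) rot [0.0007 0.0004 0.0007] shift [-0.0291  0.0956 -0.0111]
(-54.5, 103.5) rot [0.0007 0.0004 0.0007] shift [-0.0336  0.1109  0.0759]
scene 177 275 [[207.3, 311.6], [219.6, 316.5], [205.2, 334.3], [217.1, 339.2]]
top 426 149 [[461.4, 204.8], [457.9, 194.7], [464.3, 203.8], [460.9, 194.2]]
```

View pics/close1.png

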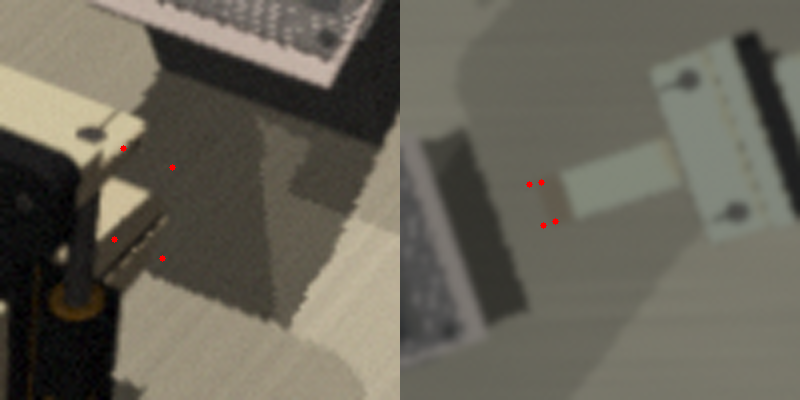

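Run:
```python
from plan import *
from geo import proj
import cv2
o,p,R=cur();M=R.as_matrix();T=p+11*M[:,2]
im=np.mean([manip.get_image("scene")[:,:,::-1].astype(float) for _ in range(4)],0)
x0,y0=175,295
im=cv2.resize(np.clip(im[y0:y0+55,x0:x0+75]*1.5,0,255).astype(np.uint8),(750,550),interpolation=cv2.INTER_CUBIC)
# tool axis ticks every 10 mm back from tip, in plane k=+9.5 (near side); and pad stack outlines +-s
for k,col in((1,(0,0,255)),(-1,(255,0,0))):
  for s in(-19,-10,0,10,19):
    for b in(0,10,20,30):
        u=proj("scene",T+s*M[:,1]+9.5*k*M[:,0]-b*M[:,2])[0];cv2.circle(im,(int(10*(u[0]-x0+.5)),int(10*(u[1]-y0+.5))),2,col,-1)
cv2.imwrite("pics/close2.png",im)
```

```text
(no output)
```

View pics/close2.png

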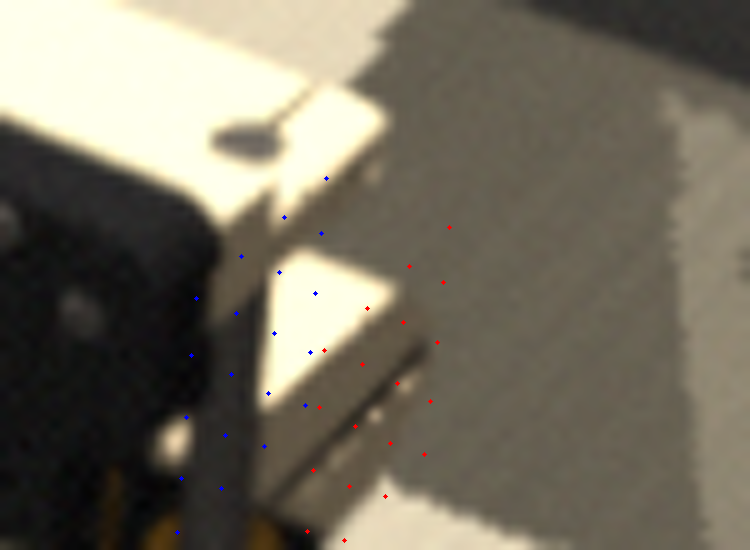

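The seam matches the predicted axis, at close-up (430,340). The tips are chamfered, about ±8 mm at the end and ±15 mm at 12 mm back. I insert under the lip, then lift, flattening the tilt to about 20° in the air.

Request:
{"name": "move_arm", "arguments": {
  "motion": [
    [[0,0,0],[-0.008,0.025,-0.004],0],
    [[0,0,0],[-0.016,0.05,-0.008],0],
    [[0,0,0],[-0.024,0.08,-0.012],0],
    [[0,0,0],[-0.03,0.1,-0.013],0],
    [[0,0,0],[-0.033,0.11,-0.013],0],
    [[0,0,0],[-0.033,0.11,-0.013],0],
    [[0,0,0],[-0.033,0.11,-0.013],0]
  ]
}}

```text
clock: 3.12
ee_pos: [521.7, -107.2, 63.4]
tcp_rot: [-0.493, 0.858, 0.122, -0.07]
force: [0.3, -0.1, -0.2]
grip_width: 0.3
grasp_force: 0.0
```

```bash
python3 plan.py -55,58 -48,105 -48,110,20 -48,110,25
```

```text
T box [-53.8  -0.2  57.8] tilt 30.2 F [ 0.3 -0.1 -0.2] box Fx -0.2 t 3.1167 q [ 0.98  1.17 -0.72  1.42 -0.1   1.44 -0.86]
(-55.0, 58.0) rot [0.0006 0.0002 0.0005] shift [ 0.0004 -0.0024  0.0003]
(-48.0, 105.0) rot [0.0006 0.0002 0.0005] shift [-0.0036  0.0111  0.0943]
(-48.0, 110.0, 20.0) rot [0.0273 0.008  0.0005] shift [-0.0031  0.0095  0.1008]
(-48.0, 110.0, 25.0) rot [0.0139 0.0041 0.0005] shift [-0.0033  0.0102  0.1026]
```

Request:
{"name": "move_arm", "arguments": {
  "motion": [
    [[0,0,0],[0,0.001,0.01],0],
    [[0,0,0],[-0.001,0.002,0.02],0],
    [[0,0,0],[-0.001,0.003,0.03],0],
    [[0,0,0],[-0.001,0.004,0.04],0],
    [[0,0,0],[-0.002,0.005,0.05],0],
    [[0,0,0],[-0.002,0.006,0.06],0],
    [[0,0,0],[-0.002,0.007,0.07],0],
    [[0,0,0],[-0.003,0.008,0.08],0],
    [[0,0,0],[-0.003,0.009,0.09],0],
    [[0,0,0],[-0.003,0.01,0.095],0]
  ]
}}

```text
clock: 3.95
ee_pos: [520.2, -101.7, 111.7]
tcp_rot: [-0.493, 0.858, 0.123, -0.07]
force: [-0.2, -0.5, 0.4]
grip_width: 0.2
grasp_force: 0.3
```

Request:
{"name": "move_arm", "arguments": {
  "motion": [
    [[0.004,0.001,0],[0,0,0.001],0],
    [[0.008,0.002,0],[0,0,0.002],0],
    [[0.013,0.004,0],[0,0,0.003],0],
    [[0.018,0.005,0],[0,0,0.004],0],
    [[0.023,0.007,0],[0,0,0.005],0],
    [[0.027,0.008,0],[0,0,0.005],0],
    [[0.027,0.008,0],[0,0,0.005],0],
    [[0.027,0.008,0],[0,0,0.005],0]
  ]
}}

```text
clock: 4.62
ee_pos: [519.7, -101.7, 112.4]
tcp_rot: [-0.568, 0.811, 0.115, -0.082]
force: [0.1, -0.9, -0.5]
grip_width: 0.7
grasp_force: 0.3
```

```bash
python3 plan.py -27,83,20 -3,83,20;  python3 - <<'E'
from plan import *
from geo import proj
import cv2
out=[]
for n,(x0,y0) in(("scene",(190,215)),("top",(370,160))):
    im=manip.get_image(n)[:,:,::-1]
    out.append(cv2.resize(im[y0:y0+100,x0:x0+100],(400,400),interpolation=cv2.INTER_CUBIC))
cv2.imwrite("pics/lift.png",np.hstack(out))
E
```

```text
T box [-47.2   0.2 108.7] tilt 19.9 F [ 0.1 -0.9 -0.5] box Fx -0.9 t 4.6167 q [ 1.01  1.21 -0.75  1.37 -0.19  1.59 -0.87]
(-27.0, 83.0, 20.0) rot [-0.0001 -0.0003  0.0005] shift [-0.0109  0.0389 -0.0513]
(-3.0, 83.0, 20.0) rot [-0.0001 -0.0003  0.0005] shift [-0.0245  0.0849 -0.0513]
```

View pics/lift.png

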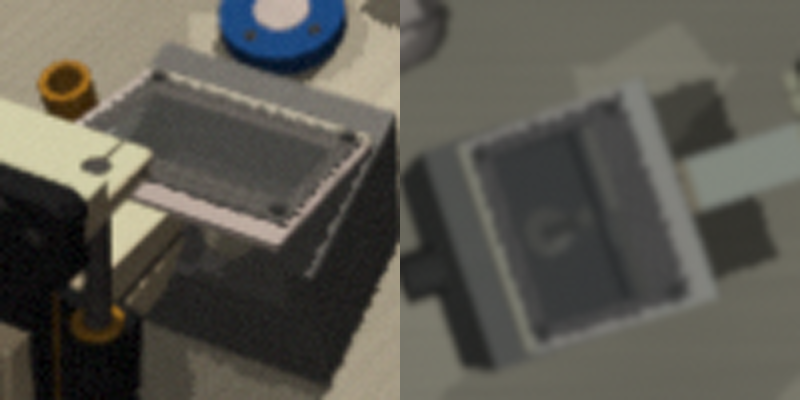

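Picture: the guard rests raised on the finger, lip edge at crop (140,190)–(275,243), and nothing else has moved. Next I descend to just in front of the toggle ball, checking the guard angle from the lip corner on the way.

Request:
{"name": "move_arm", "arguments": {
  "motion": [
    [[0,0,0],[-0.001,0.005,-0.006],0],
    [[0,0,0],[-0.002,0.01,-0.013],0],
    [[0,0,0],[-0.004,0.015,-0.02],0],
    [[0,0,0],[-0.005,0.02,-0.027],0],
    [[0,0,0],[-0.007,0.025,-0.034],0],
    [[0,0,0],[-0.008,0.03,-0.041],0],
    [[0,0,0],[-0.009,0.034,-0.047],0],
    [[0,0,0],[-0.01,0.036,-0.05],0],
    [[0,0,0],[-0.01,0.036,-0.05],0]
  ]
}}

```text
clock: 5.47
ee_pos: [514.6, -83.2, 87.8]
tcp_rot: [-0.568, 0.811, 0.115, -0.082]
force: [0.2, 0.7, -0.9]
grip_width: 0.8
grasp_force: 0.4
```

```bash
python3 plan.py -3,83,20 1,83,20;  python3 - <<'E'
from plan import *
from geo import proj
for g in(.1,.3,.4,.5,.6,.7): print(g,proj("scene",B+(22-82*np.cos(g)-3*np.sin(g))*ex-48*ey+(85+82*np.sin(g)+3*np.cos(g))*ez).round(1), "lift pic had 258.8,275.8")
E
```

```text
T box [-27.9  -0.1  84.1] tilt 20.0 F [ 0.2  0.7 -0.9] box Fx 0.7 t 5.4667 q [ 1.    1.24 -0.75  1.4  -0.18  1.53 -0.86]
(-3.0, 83.0, 20.0) rot [ 0.0001 -0.0002  0.0004] shift [-0.0142  0.0478 -0.0021]
(1.0, 83.0, 20.0) rot [ 0.0001 -0.0002  0.0004] shift [-0.0165  0.0555 -0.0021]
0.1 [[258.3 293.5]] lift pic had 258.8,275.8
0.3 [[257.9 285.8]] lift pic had 258.8,275.8
0.4 [[258.1 281.3]] lift pic had 258.8,275.8
0.5 [[258.7 276.3]] lift pic had 258.8,275.8
0.6 [[259.5 271. ]] lift pic had 258.8,275.8
0.7 [[260.6 265.4]] lift pic had 258.8,275.8
```

Guard was at about 0.5 rad. Now I push the toggle over slowly, watching the force.

Request:
{"name": "move_arm", "arguments": {
  "motion": [
    [[0,0,0],[-0.002,0.006,-0.001],0],
    [[0,0,0],[-0.003,0.011,-0.002],0],
    [[0,0,0],[-0.005,0.016,-0.003],0],
    [[0,0,0],[-0.006,0.021,-0.004],0],
    [[0,0,0],[-0.008,0.026,-0.004],0],
    [[0,0,0],[-0.009,0.031,-0.004],0],
    [[0,0,0],[-0.011,0.036,-0.004],0],
    [[0,0,0],[-0.012,0.041,-0.004],0],
    [[0,0,0],[-0.013,0.045,-0.004],0],
    [[0,0,0],[-0.013,0.045,-0.004],0]
  ]
}}

```text
clock: 6.3
ee_pos: [508.3, -59.9, 89.4]
tcp_rot: [-0.569, 0.81, 0.117, -0.081]
force: [-1.2, -1.0, 9.7]
grip_width: 0.2
grasp_force: 4.9
```

```bash
python3 plan.py -3,83,20 0,83,20
```

```text
T box [-3.8 -0.6 85.6] tilt 19.8 F [-1.2 -1.   9.7] box Fx -0.6 t 6.3 q [ 0.99  1.23 -0.76  1.45 -0.19  1.49 -0.86]
(-3.0, 83.0, 20.0) rot [-0.0006 -0.      0.0001] shift [-0.0016  0.0012 -0.0052]
(0.0, 83.0, 20.0) rot [-0.0006 -0.      0.0001] shift [-0.0033  0.0069 -0.0052]
```

Run:
```python
from plan import *
from geo import proj
import cv2
out=[]
for n,X in(("scene",B+85*ez),("top",B+85*ez)):
    im=np.mean([manip.get_image(n)[:,:,::-1].astype(float) for _ in range(4)],0)
    c=proj(n,X)[0].astype(int);x0,y0=c-33
    im=cv2.resize(np.clip(im[y0:y0+66,x0:x0+66]*1.7,0,255).astype(np.uint8),(396,396),interpolation=cv2.INTER_CUBIC)
    for x,col in((-21,(0,0,255)),(1,(0,255,0))):
        u=proj(n,B+x*ex+75*ez)[0]-[x0,y0]+.5;cv2.circle(im,tuple((6*u).astype(int)),3,col,1)
    out.append(im)
cv2.imwrite("pics/push.png",np.hstack(out))
```

```text
(no output)
```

View pics/push.png

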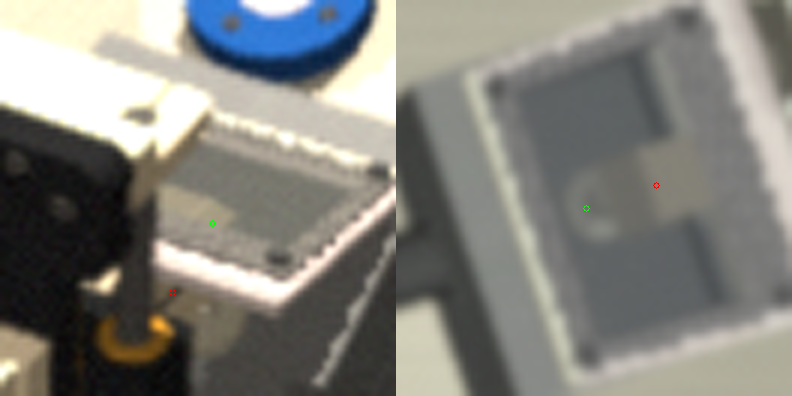

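Picture: the finger is deep under the guard, tip at right-half (615,200), and a blob of toggle is visible under the lip. The force is +9.7 N upward and the finger has ridden up 3.6 mm. So the wedge-shaped tip has slid onto the ball instead of pushing it right over. I back off, lower the axis to ball height (z≈77) and push again.

Request:
{"name": "move_arm", "arguments": {
  "motion": [
    [[0,0,0],[0.002,-0.007,0.005],0],
    [[0,0,0],[0.005,-0.016,0.005],0],
    [[0,0,0],[0.008,-0.026,0.005],0],
    [[0,0,0],[0.011,-0.036,0.005],0],
    [[0,0,0],[0.014,-0.046,0.002],0],
    [[0,0,0],[0.016,-0.054,-0.002],0],
    [[0,0,0],[0.016,-0.054,-0.006],0],
    [[0,0,0],[0.016,-0.054,-0.01],0],
    [[0,0,0],[0.016,-0.054,-0.01],0]
  ]
}}

```text
clock: 7.45
ee_pos: [516.3, -88.1, 80.6]
tcp_rot: [-0.568, 0.811, 0.115, -0.082]
force: [0.9, 0.1, -1.8]
grip_width: 0.2
grasp_force: 0.5
```

```bash
python3 plan.py -12,77,20 -3,77,20
```

```text
T box [-33.1  -0.3  76.8] tilt 20.0 F [ 0.9  0.1 -1.8] box Fx -0.2 t 7.45 q [ 0.99  1.25 -0.74  1.38 -0.17  1.54 -0.85]
(-12.0, 77.0, 20.0) rot [ 0.0001 -0.0002  0.0005] shift [-0.0125  0.0404  0.0003]
(-3.0, 77.0, 20.0) rot [ 0.0001 -0.0002  0.0005] shift [-0.0176  0.0577  0.0003]
```

Request:
{"name": "move_arm", "arguments": {
  "motion": [
    [[0,0,0],[-0.002,0.006,0],0],
    [[0,0,0],[-0.003,0.011,0],0],
    [[0,0,0],[-0.005,0.016,0],0],
    [[0,0,0],[-0.006,0.021,0],0],
    [[0,0,0],[-0.008,0.026,0],0],
    [[0,0,0],[-0.009,0.031,0],0],
    [[0,0,0],[-0.011,0.036,0],0],
    [[0,0,0],[-0.012,0.04,0],0],
    [[0,0,0],[-0.012,0.04,0],0]
  ]
}}

```text
clock: 8.2
ee_pos: [510.2, -67.6, 81.4]
tcp_rot: [-0.568, 0.811, 0.116, -0.082]
force: [-0.2, 0.3, -0.7]
grip_width: 0.3
grasp_force: 0.3
```

```bash
python3 plan.py -3,77,20
```

```text
T box [-11.7  -0.3  77.6] tilt 20.0 F [-0.2  0.3 -0.7] box Fx 0.3 t 8.2 q [ 0.99  1.24 -0.75  1.43 -0.18  1.5  -0.86]
(-3.0, 77.0, 20.0) rot [ 0.0001 -0.0002  0.0003] shift [-0.0054  0.0166 -0.0013]
```

Request:
{"name": "move_arm", "arguments": {
  "motion": [
    [[0,0,0],[-0.001,0.003,0],0],
    [[0,0,0],[-0.002,0.006,0],0],
    [[0,0,0],[-0.003,0.009,-0.001],0],
    [[0,0,0],[-0.004,0.012,-0.001],0],
    [[0,0,0],[-0.005,0.015,-0.001],0],
    [[0,0,0],[-0.005,0.017,-0.001],0],
    [[0,0,0],[-0.005,0.017,-0.001],0]
  ]
}}

```text
clock: 8.78
ee_pos: [508.1, -60.5, 80.5]
tcp_rot: [-0.567, 0.812, 0.115, -0.081]
force: [0.8, -4.1, 0.2]
grip_width: 0.5
grasp_force: 2.4
```

```bash
python3 plan.py -1,77,20
```

```text
T box [-4.4 -0.3 76.7] tilt 20.1 F [ 0.8 -4.1  0.2] box Fx -4.1 t 8.7833 q [ 0.99  1.23 -0.75  1.45 -0.18  1.48 -0.86]
(-1.0, 77.0, 20.0) rot [ 0.0004 -0.0001  0.0006] shift [-0.0025  0.0063  0.0005]
```

Request:
{"name": "move_arm", "arguments": {
  "motion": [
    [[0,0,0],[0,0.001,0],0],
    [[0,0,0],[-0.001,0.003,0],0],
    [[0,0,0],[-0.001,0.004,0],0],
    [[0,0,0],[-0.001,0.004,0],0],
    [[0,0,0],[-0.001,0.004,0],0]
  ]
}}

```text
clock: 9.2
ee_pos: [508.1, -60.1, 80.4]
tcp_rot: [-0.566, 0.812, 0.115, -0.081]
force: [0.2, -9.9, 0.8]
grip_width: 0.5
grasp_force: 5.4
```

```bash
python3 plan.py -25,78,20 -58,58,30
python3 - <<'E'
from plan import *
from geo import proj
import cv2
out=[]
for n,X in(("scene",B+85*ez),("top",B+85*ez)):
    im=np.mean([manip.get_image(n)[:,:,::-1].astype(float) for _ in range(4)],0)
    c=proj(n,X)[0].astype(int);x0,y0=c-33
    out.append(cv2.resize(np.clip(im[y0:y0+66,x0:x0+66]*1.7,0,255).astype(np.uint8),(396,396),interpolation=cv2.INTER_CUBIC))
    for g in(.2,.3,.4,.5): print(n,g,(6*(proj(n,B+(22-82*np.cos(g)-3*np.sin(g))*ex-48*ey+(85+82*np.sin(g)+3*np.cos(g))*ez)[0]-[x0,y0]+.5)).round())
cv2.imwrite("pics/push2.png",np.hstack(out))
E
```

```text
T box [-3.9 -0.4 76.6] tilt 20.2 F [ 0.2 -9.9  0.8] box Fx -9.6 t 9.2 q [ 0.99  1.23 -0.75  1.45 -0.18  1.47 -0.86]
(-25.0, 78.0, 20.0) rot [0.0007 0.     0.0008] shift [ 0.0112 -0.0407  0.0027]
(-58.0, 58.0, 30.0) rot [-0.026  -0.0078  0.0009] shift [ 0.0294 -0.1024 -0.0339]
scene 0.2 [267. 422.]
scene 0.3 [266. 398.]
scene 0.4 [268. 371.]
scene 0.5 [271. 341.]
top 0.2 [355. -23.]
top 0.3 [357. -26.]
top 0.4 [357. -29.]
top 0.5 [354. -30.]
```

View pics/push2.png

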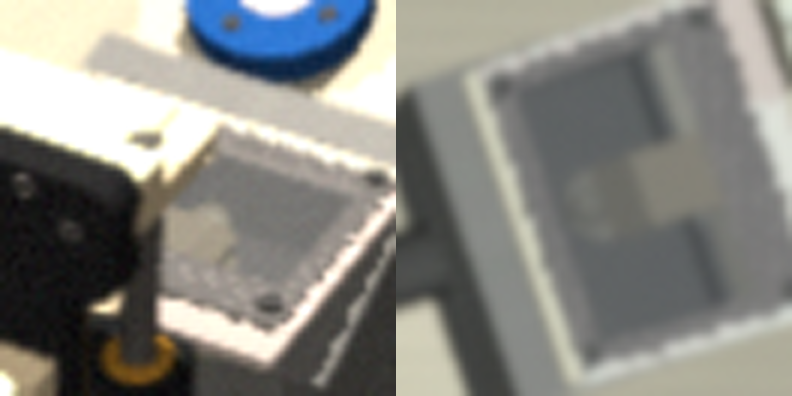

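Picture: the finger is fully in, and the lip corner at left-half (268,360) gives a guard angle of about 0.44 rad. The force rose from 4 to 9.6 N over 0.5 mm at the predicted end position (T=-3.9 against -4.2), so the toggle is on its stop. I withdraw straight out.

Request:
{"name": "move_arm", "arguments": {
  "motion": [
    [[0,0,0],[0.004,-0.012,0],0],
    [[0,0,0],[0.009,-0.03,0],0],
    [[0,0,0],[0.014,-0.05,0],0],
    [[0,0,0],[0.02,-0.07,0],0],
    [[0,0,0],[0.026,-0.09,0],0],
    [[0,0,0],[0.032,-0.11,0],0],
    [[0,0,0],[0.041,-0.14,0],0],
    [[0,0,0],[0.053,-0.18,0.01],0],
    [[0,0,0],[0.065,-0.22,0.02],0],
    [[0,0,0],[0.082,-0.28,0.04],0]
  ]
}}

```text
clock: 10.43
ee_pos: [547.8, -197.1, 100.5]
tcp_rot: [-0.569, 0.81, 0.116, -0.083]
force: [0.9, -0.9, 0.3]
grip_width: 0.5
grasp_force: 0.0
```

Request:
{"name": "move_arm", "arguments": {
  "motion": [
    [[0,0,0],[0.01,-0.04,0.03],0],
    [[0,0,0],[0.02,-0.08,0.06],0],
    [[0,0,0],[0.03,-0.12,0.08],0],
    [[0,0,0],[0.03,-0.12,0.08],0],
    [[0,0,0],[0.03,-0.12,0.08],0],
    [[0,0,0],[0.03,-0.12,0.08],0],
    [[0,0,0],[0.03,-0.12,0.08],0],
    [[0,0,0],[0.03,-0.12,0.08],0]
  ]
}}

```text
clock: 11.1
ee_pos: [563.0, -256.4, 140.2]
tcp_rot: [-0.568, 0.811, 0.116, -0.082]
force: [0.2, 0.1, -0.7]
grip_width: 0.3
grasp_force: 0.0
```

```bash
python3 plan.py
python3 - <<'E'
from plan import *
from geo import proj
import cv2
out=[]
for n in("scene","top"):
    im=np.mean([manip.get_image(n)[:,:,::-1].astype(float) for _ in range(4)],0)
    im0=cv2.imread(f"pics/{n}0.png").astype(float)
    c=proj(n,B+85*ez)[0].astype(int);x0,y0=c-33
    for i in (im0,im):
        out.append(cv2.resize(np.clip(i[y0:y0+66,x0:x0+66]*1.7,0,255).astype(np.uint8),(290,290),interpolation=cv2.INTER_CUBIC))
    for x in(-21,1): print(n,x,((proj(n,B+x*ex+75*ez)[0]-[x0,y0]+.5)*290/66).round())
cv2.imwrite("pics/end.png",np.vstack([np.hstack(out[:2]),np.hstack(out[2:])]))
E
```

```text
T box [-207.7    2.4  136.4] tilt 19.9 F [ 0.2  0.1 -0.7] box Fx 0.0 t 11.1 q [ 0.97  1.33 -0.71  0.9  -0.16  1.96 -0.89]
scene -21 [126. 214.]
scene 1 [156. 164.]
top -21 [191. 136.]
top 1 [140. 153.]
```

View pics/end.png

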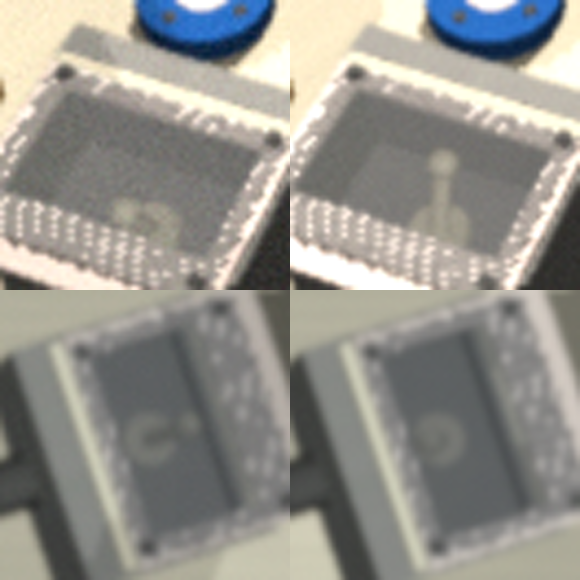

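The toggle ball is now at right-half (153,160), against (156,164) predicted for fully over. The guard is shut exactly as at the start, and the disc has not moved. I'm handing in.

```bash
python3 -c "
from station import manip
print(manip.hand_in())"
```

```text
the job is handed in; nothing more can be done
None
```

The job is handed in: in the last pictures the toggle is fully over towards the hinge and the guard is shut. The gripper is clear and no loose part was seen to move, though the last close-up showed only the disc. The hand-in gave no verdict.

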